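# Set the fence to the thick set-up block

### The job

Set the fence of the bench fixture to the thickest of the three wooden set-up blocks: stand that block on the bed flat against the steel stop with its thickness between stop and fence, wind the handwheel clockwise by its crank handle until the fence touches the block and it is gently nipped between fence and stop, without forcing it, and only then throw the lock lever fully over. Leave the other blocks and the tools on the bench where they are.

Things in the scene. Friction and masses are not known exactly. Their poses are not given: they have to be found in the camera images.
- block_thick: the thickest of three plain hardwood set-up blocks, all of the same length and height: 60 mm long (its x), 45 mm thick (its y), 40 mm high (z); origin at the centre of its underside; 60 to 115 g; starts standing on the bench with z up
- block_mid: set-up block 33 mm thick (y), otherwise the same; not wanted
- block_thin: set-up block 21 mm thick (y), otherwise the same; not wanted
- bed: the fixture, fixed to the bench: a grey bed 130 mm wide (x), 345 mm long (y), flat top 30 mm above the bench; origin at bench level. A steel stop plate 100 mm wide, 22 mm thick, 38 mm high stands on it, its face looking to -y at y = +115 mm; the fence faces it. Handwheel axis at x 0, y -125 mm. The lock lever stands on an ear at the -x side, pivot at x -98 mm, y 0
- bed_seat (a point): point on the bed top at the middle of the stop's foot, on the stop's face; axes as the bed's: y points into the stop, so a set-up block in place lies on the -y side of this point with its own y along this y (either way round) and one 60 x 40 mm face flat against the stop, centred within 25 mm in x
- fence_face (a point): centre of the front face of the fence, the sliding aluminium plate (90 mm wide in x, 12 mm thick, 39 mm high above the bed top, its face looking to the bed's +y); this point is 20 mm above the bed top; axes as the bed's
- fence (a joint): travel of the fence towards the stop, m (0 to 0.115); at 0 its face is 155 mm from the stop's face. Driven by the handwheel only, through rack and pinion, 9.5 mm per radian (60 mm per turn)
- wheel (a joint): angle of the handwheel, rad (0 to 12.1, several turns), growing clockwise seen from above; clockwise moves the fence towards the stop. Its friction takes about 4 to 6 N at the crank handle and holds the wheel, and the fence, where it is left. When the fence bears on a block the wheel stops dead; each 10 N more at the handle presses it on with about 45 N
- hub (a point): top centre of the handwheel's hub, on the vertical wheel axis, 95 mm above the bench; the wheel is 112 mm across, its rim's top at 92 mm above the bench
- crank (a point): mid-height of the wheel's upright crank handle, a black round post 18 mm in diameter that spins freely on its own axis, from 94 to 137 mm above the bench; this point is 116 mm above the bench and 42 mm from the wheel's axis; it goes round with the wheel
- lock (a joint): angle of the lock lever, rad: 0 = unlocked, leaning to the bed's -x; 1.0 = locked, leaning to the bed's +x (0.5 rad either side of upright). It stays where it is left and swings under a light push of a few newtons
- lock_tip (a point): centre of the black ball, 26 mm in diameter, at the end of the lock lever (bare rod 10 mm thick below it); 70 mm from the lever's pivot, which is 52 mm above the bench; the ball's centre is 113 mm above the bench at either end of the swing and 122 mm when upright
- drill: cordless drill lying on its side, about 230 mm long; bystander, leave alone
- square: carpenter's try square lying flat, 170 x 110 mm; bystander, leave alone
- screwdriver: screwdriver lying on the bench; bystander, leave alone
- glue: white glue bottle, standing, 60 mm across, 170 mm tall; bystander, leave alone
- tape: tape measure lying flat, 68 mm across; bystander, leave alone
- screwbox: open blue screw tray, 120 x 170 x 50 mm; bystander, leave alone
Mind the look-alikes: they are no part of the job. What is shaped like the block_thick but turquoise or yellow is not meant.

How it is judged:
On the way, in this order (a step that is already met when the one before it is completed fails the run):
1. the thickest block stands on the bed in front of the stop, thickness across the gap, released (y of block_thick in the frame of bed_seat between -0.06 and -0.0205 m and x of block_thick in the frame of bed_seat between -0.028 and 0.028 m and z of block_thick in the frame of bed_seat between -0.003 and 0.003 m and angle between block_thick's own z axis and vertical below 0.06 rad and angle between the y axis of block_thick and the y axis of bed_seat, either way round below 0.25 rad and contact force between the fingers and block_thick below 0.1 N), for 0.2 s.
2. the fence is wound up to the block and nips it flat against the stop (y of block_thick in the frame of bed_seat between -0.0245 and -0.0205 m and x of block_thick in the frame of bed_seat between -0.028 and 0.028 m and z of block_thick in the frame of bed_seat between -0.003 and 0.003 m and angle between block_thick's own z axis and vertical below 0.06 rad and angle between the y axis of block_thick and the y axis of bed_seat, either way round below 0.05 rad and contact force between fence and block_thick above 0.5 N), for 0.2 s.
3. the lock lever is thrown over (value of joint lock above 0.85 rad), for 0.2 s.
At the end, for the whole second after the job is handed in: The thickest block stands flat on the bed, square to the stop (0.05 rad), within 28 mm of the bed's middle line and 2 mm of full contact with the stop, at rest; the fence's face is still against it (gap under 1 mm); the lock lever is past 0.85 rad (y of block_thick in the frame of bed_seat between -0.0245 and -0.0205 m and x of block_thick in the frame of bed_seat between -0.028 and 0.028 m and z of block_thick in the frame of bed_seat between -0.003 and 0.003 m and angle between block_thick's own z axis and vertical below 0.06 rad and angle between the y axis of block_thick and the y axis of bed_seat, either way round below 0.05 rad and y of block_thick in the frame of fence_face below 0.0235 m and value of joint lock above 0.85 rad and linear speed of block_thick below 0.01 m/s); the robot touches nothing.
It fails at once if the fence is forced against the block with more than 120 N (contact force between fence and block_thick above 120 N).
It fails at once if another set-up block or a bystander is moved by more than 30 mm (distance of any of block_mid, block_thin, drill, square, screwdriver, glue, tape, screwbox from where it was at the start of the episode above 0.03 m).
It also fails if it takes over 66 s, if anything falls off the work surface, if the arm or the gripper's body presses on something with over 40 N, if the wrist force passes 120 N, or if a joint passes its speed limit or range.

### The arm

A 7-joint arm with a two-finger parallel gripper is mounted at the origin on the work surface. World frame = base frame: x ahead of the robot, y to its left, z up, the work surface at z = 0. Lengths are in m, angles in rad, forces in N, time in s.
With the tool pointing down it reaches from about 0.4 to 0.85 m from the base axis. Payload 10.4 kg.
Tool frame: the origin (TCP) lies at the very end of the fingers, on their centre line; the grasp point (between the pads) lies r.tcp_to_grasp behind it (r.tcp_to_grasp is the distance from the TCP to the grasp point, in m); z points along the fingers, y is the line along which they close (so a half turn about z gives the same grasp; the last joint's range is limited). The gripper opens to 87 mm and grips with 3 to 60 N. Pads are 19 mm wide; open, the fingers measure 117 mm over their backs; the gripper's body (75 mm by 190 mm) begins 51 mm behind the grasp point.
Start: joints at [1.26, 0.332, -0.065, 1.46, 0.022, 1.35, -0.088], TCP at [0.177, -0.599, 0.223] pointing down, gripper open.
Joint ranges: [-2.6, 2.6], [-0.5, 2.12], [-1.47, 1.34], [0.16, 2.42], [-1.27, 4.41], [0.06, 2.06], [-2.6, 2.6]. Speed limits (rad/s): [2.22, 2.22, 2.79, 2.79, 3.14, 3.14, 3.14].

### API

Orientations are given as a unit quaternion [x, y, z, w].
In Python, from bench import monitor, cams, ticket, r gives the robot as it stands.
- The arm moves only by the shell command python3 -m crank 'ROWS' [OPENING] [FORCE]. ROWS is a JSON object whose one key "steps" holds a list of rows, each a list of 2 entries, a list of its own where there are three numbers: the shift along the world's x, y, z in units of 25 mm (1.0 is 25 mm), then the turn, a rotation vector about the world's x, y, z in units of 5 degrees (1.0 is 5 degrees). In form: {"steps": [[[x, y, z], [ax, ay, az]], ...]}. A call has 1 to 10 rows; each row shifts and turns the commanded pose from where the row before left it; what a row does not reach is not made up. A row lasts 1/12 s, in which the tool goes at most 41.7 mm and 7.16 degrees, less where a joint would pass 70% of its speed; a pose out of reach is approached as far as the arm can. A call is refused whole if a number of a shift passes 1 or a number of a turn 1, either way. A call with a gripper value outside its range is refused whole. OPENING is the finger opening in mm, from 0 to 87, set as the call begins (- or left out, the last holds). The fingers move at their own pace and stop on an object; FORCE is the grip in N (left out, the last holds). Time passes only in rows, so rows that do not move let the fingers close. It gives the time, the measured TCP pose, the force, the opening and the grip force at its end, in the units of the state.
- monitor.read_state(): the state, without advancing time (a new reading comes with each control period).
- cams.camera(name): name is "scene" or "top"; returns a dict with "pixels" (384x512x3 uint8, blue, green, red), "z_map" (384x512 float32, m along the optical axis (not along the pixel's ray), 0 where there is no reading), "vfov" (degrees; the focal length in pixels is half the picture's height over the tangent of half this angle, whatever the lens; pixels are square), "cx", "cy" (the principal point, pixels), "k1" (the pictures are not rectified: a ray, as slopes to the right and down, at radius r is drawn at 1 + k1 r^2 times it, then the intrinsics apply), "T" (4x4, takes a point from camera to world coordinates). Camera axes: x right, y up, looking along -z (the intrinsics and any distortion apply to the point x, -y, -z); pixel columns grow to the right and rows downward; lengths in m; the calibration is good to about 2 mm. A picture is of the moment at which its call begins.
- ticket.close_job(): hands the job in; it is judged then, once.
The state is a dict: "time": time; "joint_positions": joint angles; "joint_vel": joint speeds; "joint_torque": joint torques, N m; "ee_pos": TCP position; "eef_rot": TCP orientation; "ft_force": force on the tool from outside, world axes, zero at the start; "torque": the same for the moment, N m; "width": finger opening in m; "grip_force": force on a finger pad.
Only numpy, scipy, OpenCV 4.12 (cv2) and the standard library are available. Lean on these libraries where they do the work, as an engineer would, in place of code of your own. Each camera call takes 0.05 s, during which the arm holds its last target. There are 200 camera calls.

## Working session

There is one attempt and no reset: what is moved stays moved. The work goes in short steps, Python scripts to look and compute and a shell command to move; the robot and the scene stay as the last step left them, time stands still between calls to the robot, and variables do not carry over. Pictures are saved under pics/ and viewed, at most 10 in all, crops included, and the job is handed in when it is done.

```bash
ls; mkdir -p pics
cat > h.py <<'E'
import numpy as np,cv2
from bench import monitor,cams,ticket,r
def shot(name,fn=None):
    c=cams.camera(name)
    np.savez('/tmp/'+name+'.npz',**{k:np.asarray(v) for k,v in c.items()})
    if fn: cv2.imwrite('pics/'+fn,c['pixels'])
    return c
def load(name): return {k:v for k,v in np.load('/tmp/'+name+'.npz').items()}
def ray(c,u,v):
    f=192/np.tan(np.radians(float(c['vfov']))/2)
    d=np.array([(u-c['cx'])/f,(v-c['cy'])/f],float); s=d.copy()
    for _ in range(20): s=d/(1+c['k1']*(s@s))
    return np.array([s[0],-s[1],-1.])
def pt(c,u,v,z=None):
    q=ray(c,u,v);T=np.asarray(c['T'])
    if z is None:
        d=c['z_map'][int(round(v)),int(round(u))]
        return T[:3,:3]@(q*d)+T[:3,3]
    w=T[:3,:3]@q
    return T[:3,3]+w*(z-T[2,3])/w[2]
def proj(c,P):
    T=np.asarray(c['T']);p=T[:3,:3].T@(np.asarray(P)-T[:3,3])
    s=np.array([p[0],-p[1]])/-p[2]; s=s*(1+c['k1']*(s@s))
    f=192/np.tan(np.radians(float(c['vfov']))/2)
    return s*f+[c['cx'],c['cy']]
E
python3 - <<'E'
from h import *
for n in('top','scene'):
    c=shot(n); cv2.imwrite(f'pics/{n}0.png',cv2.resize(c['pixels'],(768,576),interpolation=cv2.INTER_CUBIC)); print(n,c['vfov'],c['cx'],c['cy'],c['k1'],np.round(c['T'],3).tolist())
print(r.tcp_to_grasp,monitor.read_state())
E
```

```text
pics
top 56.26812013357653 253.60521993966825 191.4420674049 -0.0007787562459264074 [[0.015, 0.982, -0.186, 0.363], [-1.0, 0.016, 0.001, 0.041], [0.003, 0.186, 0.983, 1.05], [0.0, 0.0, 0.0, 1.0]]
scene 47.836368063765434 258.7960951410331 191.79771233629293 -0.16637665195454718 [[-0.583, -0.556, 0.592, 1.37], [0.812, -0.392, 0.432, 0.601], [-0.009, 0.733, 0.68, 1.005], [0.0, 0.0, 0.0, 1.0]]
0.0187 {'time': 0.1, 'joint_positions': array([ 1.26040601,  0.33281403, -0.06468927,  1.46080982,  0.02162099,
        1.3499093 , -0.08849111]), 'joint_vel': array([ 0.00170543, -0.0030396 ,  0.00016873, -0.00164346, -0.0008807 ,
       -0.00239316,  0.00173041]), 'joint_torque': array([ 1.15112605e-03, -6.24547362e+01,  2.44361674e-02, -3.90717208e+01,
       -6.13916572e-02,  3.65420384e-02,  7.22725031e-05]), 'ee_pos': array([ 0.17728757, -0.59898559,  0.22185282]), 'eef_rot': array([ 9.89663205e-01,  1.43409743e-01, -1.27994773e-04, -6.08950833e-04]), 'ft_force': array([-0.30973634, -0.32171144, -0.05581126]), 'torque': array([-0.03374295, -0.02543695,  0.00472616]), 'grip_force': 0.0, 'width': 0.08708413485669399}
```

View pics/top0.png

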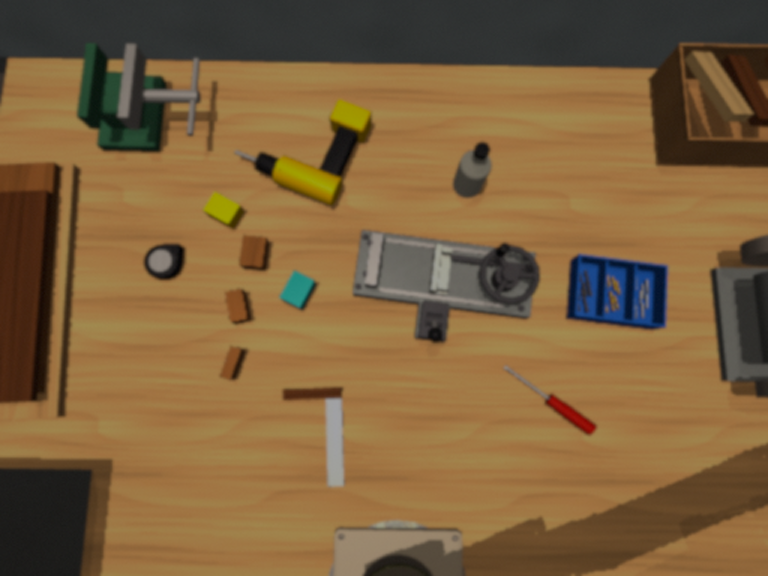

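View pics/scene0.png

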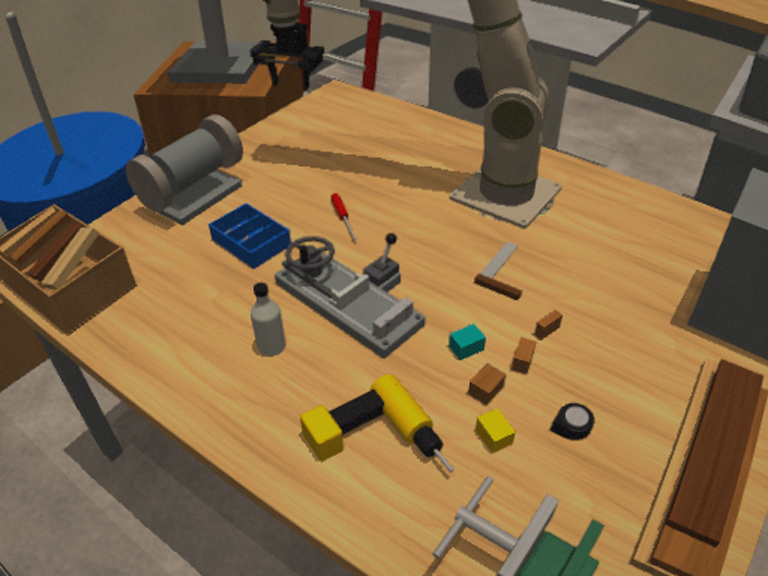

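The top view shows the thick block at (254,252), the bed with its stop at (373,260), fence at (440,268), wheel hub around (510,272), crank near (502,250) and lever ball at (436,335), all on the 1.5x scale. I'll measure these from the depth map.

Run:
```python
from h import *
c=load('top')
v,u=np.mgrid[0:384,0:512]
P=np.array([[pt(c,x,y) for x in range(512)] for y in range(120,250)])
np.save('/tmp/P.npy',P)
def rect(name,u0,u1,v0,v1,z0,z1):
    Q=P[v0-120:v1-120,u0:u1].reshape(-1,3);Q=Q[(Q[:,2]>z0)&(Q[:,2]<z1)]
    R=cv2.minAreaRect((Q[:,:2]*1000).astype(np.float32))
    print(name,len(Q),'mean',Q.mean(0).round(4),'rect',np.round(R[0],1),np.round(R[1],1),round(R[2],1))
rect('thick',155,185,150,185,.033,.048)
rect('mid',145,170,185,220,.033,.048)
rect('thin',140,170,225,257 if 0 else 250,.033,.048)
rect('stop',238,262,150,205,.06,.075)
rect('fence',280,305,155,200,.06,.075)
rect('bed',230,365,150,215,.025,.034)
rect('crank',320,365,150,205,.125,.145)
rect('wheel',315,365,155,210,.086,.1)
rect('ball',275,305,205,240,.1,.135)
im=c['pixels'][140:240,140:380]
cv2.imwrite('pics/crop1.png',cv2.resize(im,None,fx=3.3,fy=3.3,interpolation=cv2.INTER_CUBIC))
```

```text
thick 327 mean [0.6215 0.2892 0.0399] rect [622.2 289.6] [45.7 60.2] 85.3
mid 256 mean [0.5155 0.3145 0.0398] rect [516.1 315.7] [61.2 34.5] 13.7
thin 154 mean [0.4107 0.3168 0.0398] rect [410.1 317. ] [21.6 54. ] 74.3
stop 290 mean [0.6023 0.0554 0.0676] rect [603.8  56.8] [26.4 99.9] 83.4
fence 180 mean [ 0.5885 -0.0656  0.0673] rect [589.  -71.6] [31.4 89.5] 84.5
bed 3384 mean [ 0.5826 -0.0656  0.0295] rect [569.1 -80.5] [344.7 166.8] 83.2
crank 42 mean [ 0.6101 -0.1745  0.1349] rect [ 610.7 -174.7] [16.7 15.7] 45.9
wheel 644 mean [ 0.5699 -0.1947  0.0909] rect [ 573.1 -194.5] [106.5 109.6] 14.5
ball 79 mean [ 0.4577 -0.0541  0.1216] rect [457.3 -54.6] [23.8 23.7] 45.3
```

View pics/crop1.png

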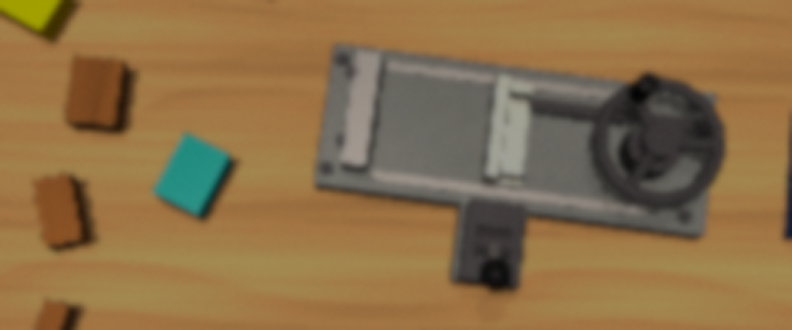

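```bash
python3 -m crank '{"steps":[[[1,1,0],[0,0,0.4]],[[1,1,0],[0,0,0.4]],[[1,1,0],[0,0,0.4]],[[1,1,0],[0,0,0.4]],[[1,1,0],[0,0,0.4]],[[1,1,0],[0,0,0.4]],[[1,1,0],[0,0,0.4]],[[1,1,0],[0,0,0.4]],[[1,1,0],[0,0,0.4]],[[1,1,0],[0,0,0.4]]]}' 87 20
python3 -m crank '{"steps":[[[1,1,0],[0,0,0.4]],[[1,1,0],[0,0,0.4]],[[1,1,0],[0,0,0.4]],[[1,1,0],[0,0,0.4]],[[1,1,0],[0,0,0.4]],[[1,1,0],[0,0,0.4]],[[1,1,0],[0,0,0.4]],[[0.8,1,0],[0,0,0.4]],[[0,1,0],[0,0,0.4]],[[0,1,0],[0,0,0.4]]]}'
python3 -m crank '{"steps":[[[0,1,0],[0,0,0.4]],[[0,1,0],[0,0,0.4]],[[0,1,0],[0,0,0.4]],[[0,1,0],[0,0,0.4]],[[0,1,0],[0,0,0.4]],[[0,1,0],[0,0,0.4]],[[0,1,0],[0,0,0.4]],[[0,1,0],[0,0,0.4]],[[0,1,0],[0,0,0.4]],[[0,1,0],[0,0,0.4]]]}'
cat > s.py <<'E'
import sys,numpy as np
from bench import monitor
from scipy.spatial.transform import Rotation as R
s=monitor.read_state();M=R.from_quat(s['eef_rot']).as_matrix()
y=np.degrees(np.arctan2(M[1,1],M[0,1]))
print('t%.2f'%s['time'],'pos',s['ee_pos'].round(4),'yaw_y %.1f'%y,'zax',M[:,2].round(3),'F',s['ft_force'].round(1),'w%.4f g%.1f'%(s['width'],s['grip_force']))
if len(sys.argv)>1:
    t=np.array(eval(sys.argv[1]));print('units',((t-s['ee_pos'])/.025).round(2))
    if len(sys.argv)>2: print('turn units',(float(sys.argv[2])-y)/5)
E
python3 s.py '[.6215,.2892,.22]' -4.7
```

```text
time: 0.93
ee_pos: [0.4282, -0.3478, 0.2224]
eef_rot: [0.949, 0.314, -0.0, -0.0]
ft_force: [0.9, -0.6, -0.2]
width: 0.0867
grip_force: 0.0
time: 1.77
ee_pos: [0.6224, -0.0974, 0.2216]
eef_rot: [0.88, 0.474, -0.0, -0.001]
ft_force: [-0.6, -0.1, 0.5]
width: 0.0867
grip_force: 0.0
time: 2.6
ee_pos: [0.6214, 0.1516, 0.2227]
eef_rot: [0.785, 0.62, -0.0, 0.0]
ft_force: [0.1, -0.3, 0.1]
width: 0.0869
grip_force: 0.0
t2.60 pos [0.6214 0.1516 0.2227] yaw_y -13.4 zax [ 0.    -0.001 -1.   ] F [ 0.1 -0.3  0.1] w0.0869 g0.0
units [ 0.    5.5  -0.11]
turn units 1.7383212949996873
```

```bash
python3 -m crank '{"steps":[[[0,1,0],[0,0,0.3]],[[0,1,0],[0,0,0.3]],[[0,1,0],[0,0,0.3]],[[0,1,0],[0,0,0.3]],[[0,1,0],[0,0,0.3]],[[0,0.5,0],[0,0,0.24]],[[0,0,-1],[0,0,0]],[[0,0,-1],[0,0,0]],[[0,0,-1],[0,0,0]]]}'
python3 -m crank '{"steps":[[[0,0,-1],[0,0,0]],[[0,0,-1],[0,0,0]],[[0,0,-1],[0,0,0]],[[0,0,-1],[0,0,0]],[[0,0,-0.8],[0,0,0]],[[0,0,-0.6],[0,0,0]],[[0,0,0],[0,0,0]],[[0,0,0],[0,0,0]]]}'
python3 s.py '[.6215,.2892,.012]' -4.7
python3 -m crank '{"steps":[[[0,0,0],[0,0,0]],[[0,0,0],[0,0,0]],[[0,0,0],[0,0,0]],[[0,0,0],[0,0,0]],[[0,0,0],[0,0,0]],[[0,0,0],[0,0,0]],[[0,0,0],[0,0,0]],[[0,0,0],[0,0,0]]]}' 50 20
python3 s.py
```

```text
time: 3.35
ee_pos: [0.6221, 0.2877, 0.147]
eef_rot: [0.736, 0.677, 0.0, 0.001]
ft_force: [0.9, 0.4, -0.1]
width: 0.0867
grip_force: 0.0
time: 4.02
ee_pos: [0.6222, 0.2877, 0.0126]
eef_rot: [0.736, 0.677, -0.0, -0.0]
ft_force: [-0.3, 0.3, 0.6]
width: 0.0867
grip_force: 0.0
t4.02 pos [0.6222 0.2877 0.0126] yaw_y -4.8 zax [-0.001 -0.    -1.   ] F [-0.3  0.3  0.6] w0.0867 g0.0
units [-0.03  0.06 -0.03]
turn units 0.023186436770651575
time: 4.68
ee_pos: [0.6228, 0.2883, 0.0131]
eef_rot: [0.736, 0.677, 0.0, 0.0]
ft_force: [-1.0, -1.1, 6.1]
width: 0.0597
grip_force: 20.0
t4.68 pos [0.6228 0.2883 0.0131] yaw_y -4.8 zax [ 0.001  0.    -1.   ] F [-1.  -1.1  6.1] w0.0597 g20.0
```

```bash
python3 -m crank '{"steps":[[[0,0,0.5],[0,0,0]],[[0,0,1],[0,0,0]],[[0,0,1],[0,0,0]],[[0,0,1],[0,0,0]],[[0,0,1],[0,0,0]],[[0,-0.5,0.5],[0,0,0]],[[0,-1,0],[0,0,0]],[[0,-1,0],[0,0,0]],[[-0.2,-1,0],[0,0,-0.1]],[[-0.2,-1,0],[0,0,-0.1]]]}'
python3 -m crank '{"steps":[[[-0.2,-1,0],[0,0,-0.1]],[[-0.2,-1,0],[0,0,-0.1]],[[-0.2,-1,0],[0,0,0]],[[0,-1,0],[0,0,0]],[[0,-1,0],[0,0,0]],[[0,-1,0],[0,0,0]],[[0,-0.5,0],[0,0,0]],[[0,0,0],[0,0,0]],[[0,0,0],[0,0,0]]]}'
python3 s.py '[.598,.0145,.046]' -6.7
python3 - <<'E'
from h import *
c=shot('scene','a1.png');cv2.imwrite('pics/a1.png',cv2.resize(c['pixels'][130:260,160:330],None,fx=4,fy=4,interpolation=cv2.INTER_CUBIC))
E
```

```text
time: 5.52
ee_pos: [0.612, 0.1732, 0.1371]
eef_rot: [0.742, 0.67, -0.001, 0.0]
ft_force: [0.6, -0.5, -1.5]
width: 0.0598
grip_force: 20.0
time: 6.27
ee_pos: [0.5971, 0.0128, 0.1375]
eef_rot: [0.748, 0.663, -0.0, -0.0]
ft_force: [0.7, -0.3, -2.5]
width: 0.0598
grip_force: 20.0
t6.27 pos [0.5971 0.0128 0.1375] yaw_y -6.9 zax [-0.  0. -1.] F [ 0.7 -0.3 -2.5] w0.0598 g20.0
units [ 0.03  0.07 -3.66]
turn units 0.03832015542427332
```

View pics/a1.png

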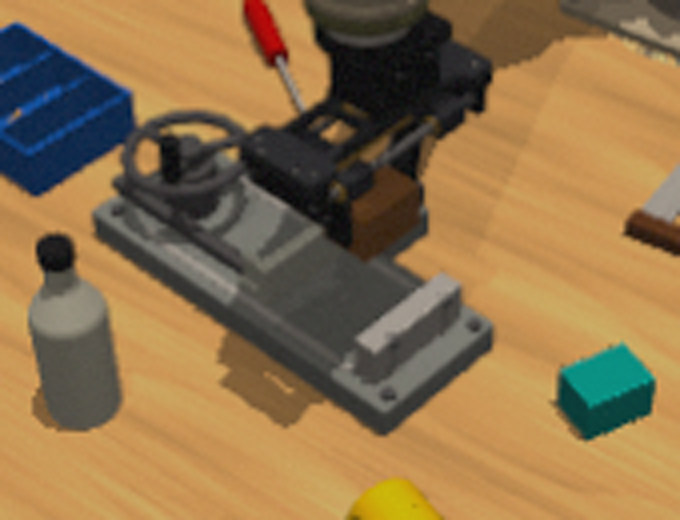

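```bash
python3 -m crank '{"steps":[[[0,0,-0.8],[0,0,0]],[[0,0,-0.8],[0,0,0]],[[0,0,-0.8],[0,0,0]],[[0,0,-0.8],[0,0,0]],[[0,0,-0.4],[0,0,0]],[[0,0,-0.1],[0,0,0]],[[0,0,-0.1],[0,0,0]],[[0,0,0],[0,0,0]]]}'
python3 s.py
python3 -m crank '{"steps":[[[0,0,0],[0,0,0]],[[0,0,0],[0,0,0]],[[0,0,0],[0,0,0]],[[0,0,0],[0,0,0]],[[0,0,0],[0,0,0]],[[0,0,1],[0,0,0]],[[0,0,1],[0,0,0]],[[0,0,1],[0,0,0]],[[0,0,1],[0,0,0]],[[0,0,1],[0,0,0]]]}' 87
python3 -m crank '{"steps":[[[0,0,1],[0,0,0]],[[0,1,1],[0,0,0]],[[0,1,0],[0,0,0]],[[0,1,0],[0,0,0]],[[0,1,0],[0,0,0]],[[0,1,0],[0,0,0]],[[0,1,0],[0,0,0]],[[0,1,0],[0,0,0]]]}'
cat > m.py <<'E'
from h import *
import sys
c=shot('top')
P=np.array([[pt(c,x,y) for x in range(220,370)] for y in range(130,250)]).reshape(-1,3)
def clu(name,lo,hi,z0,z1):
    Q=P[(P[:,2]>z0)&(P[:,2]<z1)&(P[:,0]>lo[0])&(P[:,1]>lo[1])&(P[:,0]<hi[0])&(P[:,1]<hi[1])]
    R=cv2.minAreaRect((Q[:,:2]*1000).astype(np.float32));print(name,len(Q),Q.mean(0).round(4),np.round(R[0],1),np.round(R[1],1),round(R[2],1))
clu('block+fence+stop tops: stop',(.53,.03),(.68,.08),.062,.075)
clu('block',(.53,-.05),(.68,.055),.073,.08) if 0 else None
clu('btop',(.53,-.03),(.68,.036),.06,.08)
clu('crank',(.5,-.26),(.65,-.12),.125,.145)
clu('ball',(.43,-.1),(.6,-.01),.1,.14)
if len(sys.argv)>1: cv2.imwrite('pics/'+sys.argv[1],cv2.resize(c['pixels'][140:240,220:380],None,fx=5,fy=5,interpolation=cv2.INTER_CUBIC))
E
python3 m.py b1.png; python3 s.py
```

```text
time: 6.98
ee_pos: [0.5978, 0.0143, 0.0436]
eef_rot: [0.747, 0.664, 0.0, 0.0]
ft_force: [0.2, 0.2, 0.2]
width: 0.0601
grip_force: 20.0
t6.98 pos [0.5978 0.0143 0.0436] yaw_y -6.7 zax [ 0.001  0.    -1.   ] F [0.2 0.2 0.2] w0.0601 g20.0
time: 7.82
ee_pos: [0.5973, 0.0132, 0.1689]
eef_rot: [0.748, 0.664, 0.0, 0.0]
ft_force: [0.9, 0.9, -0.1]
width: 0.0869
grip_force: 0.0
time: 8.48
ee_pos: [0.5973, 0.1893, 0.2177]
eef_rot: [0.748, 0.664, 0.0, 0.0]
ft_force: [0.6, -0.3, -0.4]
width: 0.087
grip_force: 0.0
block+fence+stop tops: stop 267 [0.6113 0.0484 0.068 ] [610.7  48.5] [86.3 33.9] 1.1
btop 319 [0.5963 0.0149 0.0696] [596.2  15.7] [44.3 59.9] 83.7
crank 39 [ 0.6104 -0.1749  0.1347] [ 610.5 -174.7] [17.1 15. ] 51.9
ball 80 [ 0.4576 -0.0542  0.1211] [458.6 -54.5] [23.6 23.9] 89.3
t8.53 pos [0.5957 0.1956 0.2177] yaw_y -6.5 zax [-0.     0.003 -1.   ] F [-4.   2.9 -0.1] w0.0874 g0.0
```

View pics/b1.png

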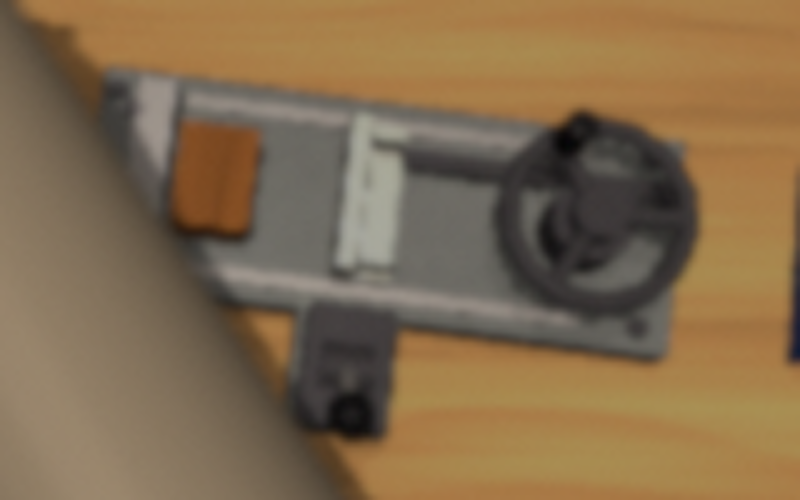

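```bash
python3 -m crank '{"steps":[[[0.6,-1,0],[0,0,0]],[[0,-1,0],[0,0,0]],[[0,-1,0],[0,0,0]],[[0,-1,0],[0,0,0]],[[0,-1,0],[0,0,0]],[[0,-1,0],[0,0,0]],[[0,-1,0],[0,0,-0.5]],[[0,-1,0],[0,0,-0.5]],[[0,-1,0],[0,0,-0.5]],[[0,-1,0],[0,0,-0.5]]]}' 50
python3 -m crank '{"steps":[[[0,-1,0],[0,0,-0.5]],[[0,-1,0],[0,0,-0.5]],[[0,-1,0],[0,0,-0.5]],[[0,-1,0],[0,0,-0.5]],[[0,-0.8,0],[0,0,0]],[[0,0,0],[0,0,0]]]}'
python3 s.py '[.6105,-.1748,.109]'
python3 - <<'E'
from h import *
P=np.load('/tmp/P.npy');c=load('top')
g=[pt(c,u,v) for u in range(295,335) for v in range(90,135)];g=np.array(g);g=g[g[:,2]>.03];print('glue',g.min(0).round(3),g.max(0).round(3))
h=np.array([.5733,-.194]);rr=.042
a=np.radians(27.4-15*np.arange(0,25));p=h+rr*np.c_[np.cos(a),np.sin(a)]
print((np.diff(p,axis=0)/.025).round(2).tolist())
E
```

```text
time: 9.37
ee_pos: [0.6122, -0.0633, 0.2177]
eef_rot: [0.804, 0.595, 0.0, 0.0]
ft_force: [0.2, -0.1, -0.0]
width: 0.05
grip_force: 0.0
time: 9.87
ee_pos: [0.6116, -0.1888, 0.217]
eef_rot: [0.854, 0.52, -0.001, 0.001]
ft_force: [0.0, -0.9, -0.4]
width: 0.05
grip_force: 0.0
t9.87 pos [ 0.6116 -0.1888  0.217 ] yaw_y -27.3 zax [-0.001 -0.002 -1.   ] F [ 0.  -0.9 -0.4] w0.0500 g0.0
units [-0.04  0.56 -4.32]
glue [ 0.363 -0.162  0.03 ] [0.805 0.041 1.05 ]
[[0.15, -0.41], [0.04, -0.44], [-0.08, -0.43], [-0.19, -0.4], [-0.28, -0.34], [-0.36, -0.25], [-0.41, -0.15], [-0.44, -0.04], [-0.43, 0.08], [-0.4, 0.19], [-0.34, 0.28], [-0.25, 0.36], [-0.15, 0.41], [-0.04, 0.44], [0.08, 0.43], [0.19, 0.4], [0.28, 0.34], [0.36, 0.25], [0.41, 0.15], [0.44, 0.04], [0.43, -0.08], [0.4, -0.19], [0.34, -0.28], [0.25, -0.36]]
```

```bash
python3 -m crank '{"steps":[[[0,0.55,0],[0,0,0]],[[0,0,0],[0,0,0]],[[0,0,-1],[0,0,0]],[[0,0,-1],[0,0,0]],[[0,0,-1],[0,0,0]],[[0,0,-0.8],[0,0,0]],[[0,0,-0.5],[0,0,0]],[[0,0,0],[0,0,0]]]}'
python3 s.py
python3 -m crank '{"steps":[[[0,0,0],[0,0,0]],[[0,0,0],[0,0,0]],[[0,0,0],[0,0,0]],[[0,0,0],[0,0,0]],[[0,0,0],[0,0,0]],[[0,0,0],[0,0,0]]]}' 10 25
python3 s.py
```

```text
time: 10.53
ee_pos: [0.6111, -0.1668, 0.1074]
eef_rot: [0.851, 0.525, -0.001, -0.002]
ft_force: [0.2, 0.5, -0.2]
width: 0.0503
grip_force: 0.0
t10.53 pos [ 0.6111 -0.1668  0.1074] yaw_y -26.7 zax [-0.004  0.002 -1.   ] F [ 0.2  0.5 -0.2] w0.0503 g0.0
time: 11.03
ee_pos: [0.6138, -0.1687, 0.1112]
eef_rot: [0.852, 0.524, 0.001, 0.001]
ft_force: [6.8, -1.5, -0.1]
width: 0.0179
grip_force: 2.8
t11.03 pos [ 0.6138 -0.1687  0.1112] yaw_y -26.8 zax [ 0.004 -0.001 -1.   ] F [ 6.8 -1.5 -0.1] w0.0179 g2.8
```

```bash
python3 -m crank '{"steps":[[[0,0,0],[0,0,0]],[[0,0,0],[0,0,0]],[[0,-0.25,0],[0,0,0]],[[0,0,0],[0,0,0]],[[0,0,0],[0,0,0]]]}' 40
python3 s.py
python3 -m crank '{"steps":[[[0,0,0],[0,0,0]],[[0,0,0],[0,0,0]],[[0,0,0],[0,0,0]],[[0,0,0],[0,0,0]],[[0,0,0],[0,0,0]],[[0,0,0],[0,0,0]]]}' 10 25
python3 s.py
```

```text
time: 11.45
ee_pos: [0.6121, -0.1751, 0.1099]
eef_rot: [0.852, 0.523, -0.0, -0.0]
ft_force: [0.3, 0.0, 0.1]
width: 0.038
grip_force: 0.0
t11.45 pos [ 0.6121 -0.1751  0.1099] yaw_y -26.9 zax [-0. -0. -1.] F [0.3 0.  0.1] w0.0380 g0.0
time: 11.95
ee_pos: [0.6121, -0.174, 0.11]
eef_rot: [0.852, 0.524, -0.0, -0.0]
ft_force: [-1.5, 0.7, 1.9]
width: 0.0173
grip_force: 25.0
t11.95 pos [ 0.6121 -0.174   0.11  ] yaw_y -26.8 zax [-0.001  0.    -1.   ] F [-1.5  0.7  1.9] w0.0173 g25.0
```

```bash
python3 -m crank '{"steps":[[[0.15,-0.41,0],[0,0,0]],[[0.04,-0.44,0],[0,0,0]],[[-0.08,-0.43,0],[0,0,0]],[[-0.19,-0.4,0],[0,0,0]],[[0,0,0],[0,0,0]]]}'
python3 s.py
```

```text
time: 12.37
ee_pos: [0.6112, -0.2184, 0.1101]
eef_rot: [0.852, 0.523, 0.001, 0.001]
ft_force: [6.5, -2.7, -4.0]
width: 0.0172
grip_force: 25.0
t12.37 pos [ 0.6112 -0.2184  0.1101] yaw_y -26.9 zax [ 0.003 -0.001 -1.   ] F [ 6.5 -2.7 -4. ] w0.0172 g25.0
```

```bash
python3 -m crank '{"steps":[[[-0.28,-0.34,0],[0,0,0]],[[-0.36,-0.25,0],[0,0,0]],[[-0.41,-0.15,0],[0,0,0]],[[-0.44,-0.04,0],[0,0,0]],[[-0.43,0.08,0],[0,0,0]],[[-0.4,0.19,0],[0,0,0]],[[-0.34,0.28,0],[0,0,0]],[[0,0,0],[0,0,0]]]}'
python3 s.py
python3 -m crank '{"steps":[[[-0.25,0.36,0],[0,0,0]],[[-0.15,0.41,0],[0,0,0]],[[-0.04,0.44,0],[0,0,0]],[[0.08,0.43,0],[0,0,0]],[[0.19,0.4,0],[0,0,0]],[[0,0,0],[0,0,0]]]}'
python3 s.py
```

```text
time: 13.03
ee_pos: [0.5429, -0.2215, 0.11]
eef_rot: [0.852, 0.524, -0.0, -0.0]
ft_force: [-3.3, 3.8, -1.0]
width: 0.0173
grip_force: 25.0
t13.03 pos [ 0.5429 -0.2215  0.11  ] yaw_y -26.8 zax [-0.001 -0.    -1.   ] F [-3.3  3.8 -1. ] w0.0173 g25.0
time: 13.53
ee_pos: [0.5417, -0.1711, 0.1101]
eef_rot: [0.852, 0.524, 0.001, 0.002]
ft_force: [10.1, -1.9, -7.7]
width: 0.0178
grip_force: 25.0
t13.53 pos [ 0.5417 -0.1711  0.1101] yaw_y -26.8 zax [ 0.004 -0.002 -1.   ] F [10.1 -1.9 -7.7] w0.0178 g25.0
```

```bash
python3 -m crank '{"steps":[[[0.28,0.34,0],[0,0,0]],[[0.36,0.25,0],[0,0,0]],[[0.2,0.07,0],[0,0,0]],[[0,0,0],[0,0,0]],[[0,0,0],[0,0,0]]]}'
python3 s.py
python3 - <<'E'
from h import *
c=shot('top');cv2.imwrite('pics/c1.png',cv2.resize(c['pixels'][145:225,225:325],None,fx=7,fy=7,interpolation=cv2.INTER_CUBIC))
E
```

```text
time: 13.95
ee_pos: [0.5617, -0.156, 0.1101]
eef_rot: [0.852, 0.524, 0.0, 0.001]
ft_force: [3.9, -3.8, -4.5]
width: 0.0173
grip_force: 25.0
t13.95 pos [ 0.5617 -0.156   0.1101] yaw_y -26.9 zax [ 0.001 -0.002 -1.   ] F [ 3.9 -3.8 -4.5] w0.0173 g25.0
```

View pics/c1.png

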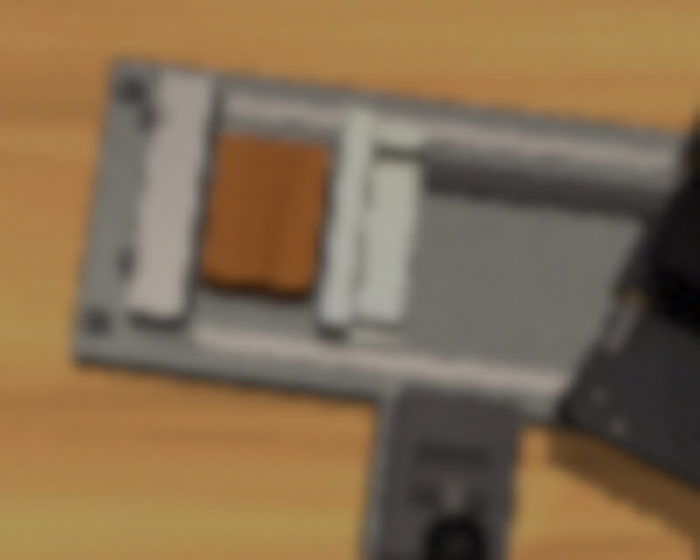

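```bash
python3 -m crank '{"steps":[[[0.17,0.04,0],[0,0,0]],[[0.17,0.02,0],[0,0,0]],[[0.17,0.01,0],[0,0,0]],[[0.17,-0.01,0],[0,0,0]],[[0,0,0],[0,0,0]],[[0,0,0],[0,0,0]]]}'
python3 s.py; python3 m.py
```

```text
time: 14.5
ee_pos: [0.578, -0.1536, 0.11]
eef_rot: [0.852, 0.524, -0.0, 0.0]
ft_force: [0.2, -4.5, -1.1]
width: 0.0173
grip_force: 25.0
t14.50 pos [ 0.578  -0.1536  0.11  ] yaw_y -26.8 zax [ 0.    -0.001 -1.   ] F [ 0.2 -4.5 -1.1] w0.0173 g25.0
block+fence+stop tops: stop 353 [0.6009 0.0516 0.0679] [603.4  52.5] [100.4  42. ] 0.7
btop 483 [0.595  0.0051 0.0688] [595.3   3.1] [89.7 62.6] 0.6
crank 0 [nan nan nan] [0. 0.] [0. 0.] 0.0
ball 80 [ 0.4576 -0.0542  0.121 ] [457.5 -54.6] [23.9 23.7] 44.9m.py:7: RuntimeWarning: Mean of empty slice.
  R=cv2.minAreaRect((Q[:,:2]*1000).astype(np.float32));print(name,len(Q),Q.mean(0).round(4),np.round(R[0],1),np.round(R[1],1),round(R[2],1))
  ret = um.true_divide(
```

```bash
python3 -m crank '{"steps":[[[0.09,-0.01,0],[0,0,0]],[[0.09,-0.02,0],[0,0,0]],[[0.09,-0.02,0],[0,0,0]],[[0.09,-0.03,0],[0,0,0]]]}'|sed -n 2,4p; python3 s.py
python3 -m crank '{"steps":[[[0.08,-0.03,0],[0,0,0]],[[0.08,-0.03,0],[0,0,0]]]}' >/dev/null; python3 s.py
```

```text
ee_pos: [0.5861, -0.1548, 0.11]
eef_rot: [0.852, 0.524, -0.001, -0.001]
ft_force: [-4.4, -2.1, 2.4]
t14.88 pos [ 0.5861 -0.1548  0.11  ] yaw_y -26.8 zax [-0.002  0.    -1.   ] F [-4.4 -2.1  2.4] w0.0174 g25.0
t15.05 pos [ 0.5904 -0.1561  0.11  ] yaw_y -26.8 zax [-0.001  0.    -1.   ] F [-5.1 -0.7  1.8] w0.0177 g25.0
```

```bash
for i in 1; do python3 -m crank '{"steps":[[[0.08,-0.04,0],[0,0,0]],[[0.08,-0.04,0],[0,0,0]]]}' >/dev/null; python3 s.py; done
python3 -m crank '{"steps":[[[0.07,-0.04,0],[0,0,0]],[[0.07,-0.05,0],[0,0,0]]]}' >/dev/null; python3 s.py
python3 - <<'E'
from h import *
c=shot('top');cv2.imwrite('pics/c2.png',cv2.resize(c['pixels'][145:225,225:325],None,fx=7,fy=7,interpolation=cv2.INTER_CUBIC))
E
```

```text
t15.22 pos [ 0.5947 -0.158   0.11  ] yaw_y -26.8 zax [-0.     0.001 -1.   ] F [-3.8  0.8  2.1] w0.0172 g25.0
t15.38 pos [ 0.5985 -0.1602  0.11  ] yaw_y -26.8 zax [ 0.     0.001 -1.   ] F [-3.9  2.1  1.8] w0.0175 g25.0
```

View pics/c2.png

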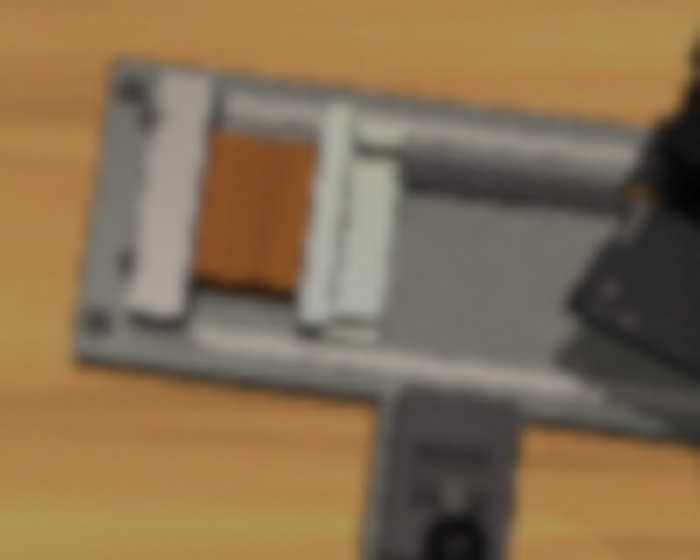

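```bash
python3 -m crank '{"steps":[[[0.04,-0.03,0],[0,0,0]],[[0.04,-0.03,0],[0,0,0]]]}' >/dev/null; python3 s.py
python3 -m crank '{"steps":[[[0.04,-0.03,0],[0,0,0]]]}' >/dev/null; python3 s.py
python3 -m crank '{"steps":[[[0.04,-0.03,0],[0,0,0]]]}' >/dev/null; python3 s.py
```

```text
t15.60 pos [ 0.6005 -0.1616  0.1101] yaw_y -26.8 zax [ 0.     0.001 -1.   ] F [-2.5  3.6  1.5] w0.0169 g25.0
t15.68 pos [ 0.6015 -0.1623  0.1101] yaw_y -26.8 zax [ 0.     0.001 -1.   ] F [-1.6  3.9  0. ] w0.0171 g25.0
t15.77 pos [ 0.6025 -0.1632  0.1101] yaw_y -26.8 zax [ 0.     0.001 -1.   ] F [-0.3  4.7 -0. ] w0.0172 g25.0
```

```bash
python3 -m crank '{"steps":[[[0.03,-0.04,0],[0,0,0]]]}' >/dev/null; python3 s.py
python3 -m crank '{"steps":[[[0.03,-0.04,0],[0,0,0]]]}' >/dev/null; python3 s.py
python3 -m crank '{"steps":[[[0.03,-0.04,0],[0,0,0]]]}' >/dev/null; python3 s.py
```

```text
t15.85 pos [ 0.6033 -0.164   0.11  ] yaw_y -26.8 zax [ 0.001  0.001 -1.   ] F [-3.   7.6 -0.4] w0.0175 g25.0
t15.93 pos [ 0.6036 -0.1641  0.11  ] yaw_y -26.7 zax [-0.001  0.002 -1.   ] F [-6.9 10.5  4.2] w0.0174 g25.0
t16.02 pos [ 0.6037 -0.1642  0.1099] yaw_y -26.7 zax [-0.002  0.003 -1.   ] F [-10.9  12.1   6.6] w0.0173 g25.0
```

```bash
python3 -m crank '{"steps":[[[0,0,0],[0,0,0]],[[0,0,0],[0,0,0]],[[0,0,0],[0,0,0]],[[0,0,0],[0,0,0]]]}' >/dev/null; python3 s.py
python3 -m crank '{"steps":[[[0,0,0],[0,0,0]],[[0,0,0],[0,0,0]],[[0,0,0],[0,0,0]],[[0,0,0],[0,0,0]]]}' 40 >/dev/null; python3 s.py
python3 -m crank '{"steps":[[[0,0,1],[0,0,0]],[[0,0,1],[0,0,0]],[[0,0,1],[0,0,0]],[[0,0,1],[0,0,0]],[[0,0,0],[0,0,0]]]}' 0 >/dev/null; python3 s.py; python3 m.py
```

```text
t16.35 pos [ 0.6037 -0.1642  0.11  ] yaw_y -26.7 zax [-0.002  0.003 -1.   ] F [-7.7 10.4  5.9] w0.0174 g25.0
t16.68 pos [ 0.6049 -0.1678  0.1103] yaw_y -26.9 zax [ 0.001 -0.001 -1.   ] F [ 0.7  0.3 -0.2] w0.0352 g0.0
t17.10 pos [ 0.6069 -0.1677  0.2159] yaw_y -26.9 zax [ 0.008 -0.003 -1.   ] F [1.3 0.4 0.7] w0.0145 g0.0
block+fence+stop tops: stop 389 [0.6008 0.0506 0.0682] [604.   52.3] [101.8  42. ] 0.4
btop 446 [0.5955 0.0072 0.0688] [595.5   2.9] [88.5 62.7] 0.8
crank 0 [nan nan nan] [0. 0.] [0. 0.] 0.0
ball 80 [ 0.4576 -0.0542  0.1208] [457.6 -54.7] [23.8 24.1] 45.1m.py:7: RuntimeWarning: Mean of empty slice.
  R=cv2.minAreaRect((Q[:,:2]*1000).astype(np.float32));print(name,len(Q),Q.mean(0).round(4),np.round(R[0],1),np.round(R[1],1),round(R[2],1))
  ret = um.true_divide(
```

```bash
python3 -m crank '{"steps":[[[-0.9,0.5,0],[0,0,0.4]],[[-0.9,0.5,0],[0,0,0.4]],[[-0.9,0.5,0],[0,0,0.4]],[[-0.9,0.5,0],[0,0,0.4]],[[-0.9,0.5,0],[0,0,0.4]],[[-0.9,0.5,0],[0,0,0.4]],[[-0.9,0.5,0],[0,0,0.4]],[[-0.9,0.5,0],[0,0,0.4]],[[-0.6,0.75,0],[0,0,0.4]],[[0,0,0],[0,0,0.4]]]}' 0 >/dev/null
python3 -m crank '{"steps":[[[0,0,0],[0,0,0]],[[0,0,0],[0,0,0]]]}' >/dev/null; python3 s.py '[.411,-.049,.098]' -6.7
```

```text
t18.15 pos [ 0.4094 -0.0487  0.2098] yaw_y -6.9 zax [ 0.    -0.001 -1.   ] F [-0.4  0.2 -0.5] w0.0004 g0.0
units [ 0.06 -0.01 -4.47]
turn units 0.0408157794245648
```

```bash
python3 -m crank '{"steps":[[[0,0,-1],[0,0,0]],[[0,0,-1],[0,0,0]],[[0,0,-1],[0,0,0]],[[0,0,-1],[0,0,0]],[[0,0,-0.5],[0,0,0]],[[0,0,0],[0,0,0]]]}' >/dev/null; python3 s.py
python3 -m crank '{"steps":[[[0.4,-0.05,0],[0,0,0]],[[0.4,-0.05,0],[0,0,0]],[[0.4,-0.05,0],[0,0,0]],[[0.4,-0.05,0],[0,0,0]],[[0.4,-0.05,0],[0,0,0]],[[0.3,-0.03,0],[0,0,0]]]}' >/dev/null; python3 s.py; python3 m.py 2>/dev/null|grep ball
```

```text
t18.65 pos [ 0.4077 -0.0482  0.0946] yaw_y -6.9 zax [-0.005  0.002 -1.   ] F [-0.2  0.6 -0.1] w0.0002 g0.0
t19.15 pos [ 0.4682 -0.0557  0.0983] yaw_y -6.9 zax [ 0.001  0.    -1.   ] F [-1.8  0.6  1.7] w0.0002 g0.8
ball 0 [nan nan nan] [0. 0.] [0. 0.] 0.0
```

```bash
python3 -m crank '{"steps":[[[0.4,-0.05,0],[0,0,0]],[[0.3,-0.04,0],[0,0,0]],[[0.2,-0.02,0],[0,0,0]]]}' >/dev/null; python3 s.py
python3 -m crank '{"steps":[[[0.15,-0.02,0],[0,0,0]],[[0.15,-0.02,0],[0,0,0]]]}' >/dev/null; python3 s.py
python3 -m crank '{"steps":[[[0.1,-0.01,0],[0,0,0]]]}' >/dev/null; python3 s.py
```

```text
t19.45 pos [ 0.4903 -0.0581  0.0977] yaw_y -6.8 zax [ 0.  0. -1.] F [-1.5 -0.  -0.5] w0.0001 g0.4
t19.62 pos [ 0.4971 -0.0588  0.0974] yaw_y -6.8 zax [-0.  0. -1.] F [-0.7  1.1 -0.4] w0.0005 g0.4
t19.70 pos [ 0.4996 -0.0591  0.0975] yaw_y -6.8 zax [-0.  0. -1.] F [ 0.1 -0.8 -0.2] w0.0008 g0.4
```

```bash
python3 -m crank '{"steps":[[[0.1,-0.01,0],[0,0,0]],[[0.1,-0.01,0],[0,0,0]]]}' >/dev/null; python3 s.py
python3 - <<'E'
from h import *
c=shot('scene');cv2.imwrite('pics/d1.png',cv2.resize(c['pixels'][140:250,170:310],None,fx=5,fy=5,interpolation=cv2.INTER_CUBIC))
E
```

```text
t19.87 pos [ 0.5044 -0.0596  0.0975] yaw_y -6.8 zax [-0. -0. -1.] F [-1.6  0.1 -0. ] w0.0004 g1.0
```

View pics/d1.png

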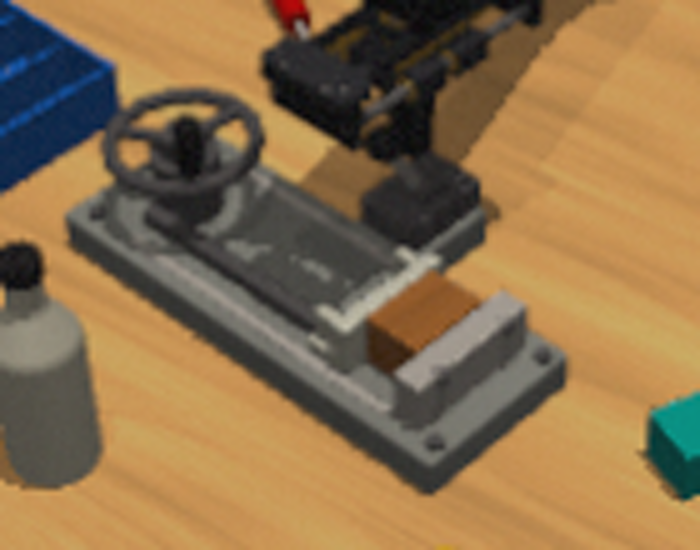

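The block sits nipped between fence and stop, around (425,315). The lever is still swinging under the fingers, so I keep pushing until it stops.

```bash
python3 -m crank '{"steps":[[[0.1,-0.01,0],[0,0,0]],[[0.1,-0.01,0],[0,0,0]]]}' >/dev/null; python3 s.py
python3 -m crank '{"steps":[[[0.1,-0.01,0],[0,0,0]]]}' >/dev/null; python3 s.py
python3 -m crank '{"steps":[[[0.1,-0.01,0],[0,0,0]]]}' >/dev/null; python3 s.py
```

```text
t20.08 pos [ 0.5056 -0.0597  0.0969] yaw_y -6.8 zax [-0.009 -0.    -1.   ] F [-30.9   3.3  22.6] w0.0002 g16.1
t20.17 pos [ 0.5058 -0.0598  0.0967] yaw_y -6.8 zax [-0.014 -0.    -1.   ] F [-42.9   4.9  33.7] w0.0001 g23.1
t20.25 pos [ 0.5061 -0.0598  0.0966] yaw_y -6.8 zax [-0.019 -0.001 -1.   ] F [-57.3   5.9  44.3] w0.0005 g30.1
```

At the hard stop, so I back off and clear the arm.

```bash
python3 -m crank '{"steps":[[[-0.5,0.05,0],[0,0,0]],[[-0.6,0.06,0],[0,0,0]],[[-0.8,0,0],[0,0,0]],[[-0.8,0,0.5],[0,0,0]],[[0,0,1],[0,0,0]],[[0,0,1],[0,0,0]],[[0,0,1],[0,0,0]],[[0,0,1],[0,0,0]],[[0,0.5,0],[0,0,0]],[[0,1,0],[0,0,0]]]}' >/dev/null
python3 -m crank '{"steps":[[[0,1,0],[0,0,0]],[[0,1,0],[0,0,0]],[[0,1,0],[0,0,0]],[[0,1,0],[0,0,0]],[[0,1,0],[0,0,0]],[[0,1,0],[0,0,0]],[[0,1,0],[0,0,0]],[[0,1,0],[0,0,0]],[[0,0,0],[0,0,0]],[[0,0,0],[0,0,0]]]}' >/dev/null
python3 s.py; python3 m.py e1.png
```

```text
t21.92 pos [0.4468 0.1811 0.2103] yaw_y -6.6 zax [ 0.001  0.001 -1.   ] F [ 0.7 -0.2 -0.6] w0.0004 g0.0
block+fence+stop tops: stop 392 [0.6006 0.0506 0.0679] [603.5  52.5] [100.4  42. ] 0.8
btop 445 [0.5955 0.0073 0.0687] [595.5   3. ] [89.  62.6] 0.7
crank 41 [ 0.5997 -0.1618  0.1349] [ 600.1 -162.1] [16.4 15.1] 84.3
ball 81 [ 0.5232 -0.062   0.1205] [523.6 -62.7] [24.1 23.4] 44.2
```

View pics/e1.png

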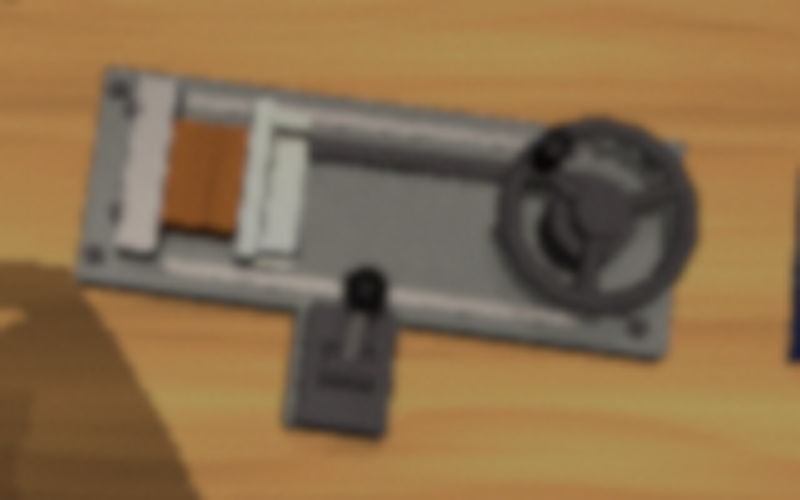

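The picture shows the block tight between stop and fence at (205,175) and the lever ball over at (366,290), 66 mm from where it started. The arm is clear, so I hand in.

```bash
python3 -c "
from bench import ticket
print(ticket.close_job())"
```

```text
the job is handed in; nothing more can be done
None
```

The thickest block is nipped square between fence and stop, the lock lever is fully over, and the arm is clear; I handed the job in at about 22 s, but it returned no verdict.

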